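Seat the chocolate spheres in the sprung pockets of the display rack

TASK

The two big hollow chocolate spheres wait at the low end of the sloping wire lanes of the counter display rack. Roll each one up its own lane as far as the end stop, slowly and without lifting it off the rack, then press it down from above through the sprung white bars until it sits firmly on the orange seat ring of its pocket. The shells are thin and crack above about 25 N, so roll and press gently, and leave the other things on the counter where they are.

Things in the scene. Friction and masses are not known exactly. Their poses are not given: they have to be found in the camera images.
- rack: Wooden display rack fixed to the counter, 226 x 272 mm. Origin on the counter under its middle; x points up the lanes (low end to pockets), y left, z up. Two lanes along x at y = +66 mm (left) and -66 mm (right), each of two 10 mm steel rails, 64 mm between centres, rising 4 degrees; a rolling sphere's centre rises from 79 to 86 mm above the counter. Let go on the slope, it rolls back.
- start_left (a point): Where the centre of a sphere waits at the low end of the left lane, 79 mm above the counter; 130 mm from the pocket's middle. It leans on a thin cross bar between the rails, top 54 mm above the counter and 33 mm lower down the lane, so closed fingers can come down behind the sphere above that bar.
- start_right (a point): The same for the right lane.
- stop_left (a point): Middle of the rubber face of the left lane's end stop, 81 mm above the counter, 41 mm beyond the pocket's middle. The stop is 44 mm wide and 94 mm high. A sphere pushed up the lane dips about 4 mm onto the two white bars of the pocket, which slope gently down to the stop, and stays there against the stop when the pusher leaves.
- stop_right (a point): The same for the right lane.
- pocket_left (a point): Middle of the left pocket, 66 mm above the counter, at the height of the two white bars (10 mm thick, one each side) that spring apart sideways. A sphere lies on them with its centre 9 to 16 mm above this point; about 3 to 10 N pushes it down between them onto the orange seat ring, whose stiff spring (5 N/mm) gives a little. Ring height varies: it is met with the centre 2 to 12 mm below this point, which only touch can tell.
- pocket_right (a point): The same for the right pocket; its ring height is independent of the left one.
- dark_sphere_centre (a point): Centre of the dark brown chocolate sphere with pale drizzle: 80 mm in diameter, about 0.12 kg, rigid, too wide for most grippers. It waits at the low end of either lane. It cracks if the robot touches it with more than 25 N.
- pale_sphere_centre (a point): Centre of the cream-coloured sphere with brown drizzle, otherwise the same; it waits in the other lane.
- cup: Bystander: white espresso cup, 78 x 99 x 55 mm; origin under it.
- glass: Bystander: straight glass, 67 mm wide, 105 mm high; origin under it.
- caddy: Bystander: white caddy of sugar sachets, 74 x 77 x 60 mm; origin under it.
- cards: Bystander: stack of green and white cards, 95 x 71 x 15 mm; origin under it.
There are look-alikes about, which are no part of the job. What is shaped like the part that bears pale_sphere_centre but blue or purple is not meant.

How it is judged (in metres and radians):
At the end, for the whole second after the job is handed in: Both spheres lie at rest, one in each pocket: centre within 8 mm of the pocket's middle seen from above, lower than the axes of the white bars (66 mm above the counter), and resting on the orange seat ring (pressing on it with more than 0.3 N) ((((horizontal distance between dark_sphere_centre and pocket_left below 0.008 m and z of dark_sphere_centre in the frame of rack below 0.066 m and contact force between dark_sphere and seat_left above 0.3 N) and (horizontal distance between pale_sphere_centre and pocket_right below 0.008 m and z of pale_sphere_centre in the frame of rack below 0.066 m and contact force between pale_sphere and seat_right above 0.3 N)) or ((horizontal distance between dark_sphere_centre and pocket_right below 0.008 m and z of dark_sphere_centre in the frame of rack below 0.066 m and contact force between dark_sphere and seat_right above 0.3 N) and (horizontal distance between pale_sphere_centre and pocket_left below 0.008 m and z of pale_sphere_centre in the frame of rack below 0.066 m and contact force between pale_sphere and seat_left above 0.3 N))) and linear speed of each of dark_sphere, pale_sphere below 0.02 m/s); the robot touches nothing.
It fails at once if a sphere is touched by the robot with more than 25 N (contact force between any of the fingers, the arm and dark_sphere above 25 N or contact force between any of the fingers, the arm and pale_sphere above 25 N).
It fails at once if a sphere is lifted off the rack (centre more than 106 mm above the counter) (z of any of dark_sphere_centre, pale_sphere_centre in the frame of rack above 0.106 m).
It fails at once if a sphere rolls or drops faster than 0.5 m/s (linear speed of any of dark_sphere, pale_sphere above 0.5 m/s).
It fails at once if a bystander is moved by more than 20 mm (distance of any of cup, glass, caddy, cards from where it was at the start of the episode above 0.02 m).
It also fails if it takes over 72 s, if anything falls off the work surface, if the arm or the gripper's body presses on something with over 40 N, if the wrist force passes 120 N, or if a joint passes its speed limit or range.

ROBOT

A 6-joint arm with a two-finger parallel gripper is mounted at the origin on a cart in front of the work surface, level with it; the furniture and walls round the work are solid. World frame = base frame: x ahead of the robot, y to its left, z up, the work surface at z = 0. Lengths are in mm, angles in rad, forces in N, time in s.
With the tool pointing down it reaches from about 275 to 975 mm from the base axis. Payload 8.4 kg.
Tool frame: the origin (TCP) lies midway between the tips of the shut fingers; the grasp point (between the pads) lies 19 mm behind it; z points along the fingers, y is the line along which they close (so a half turn about z gives the same grasp; the last joint's range is limited). The gripper opens to 92 mm and grips with 3 to 60 N. Pads are 20 mm wide; open, the fingers measure 128 mm over their backs; the gripper's body (75 mm by 189 mm) begins 69 mm behind the grasp point.
Start: joints at [-1.277, 0.353, 1.633, -0, 1.155, -0.002], TCP at [182.189, -597.859, 214.583] pointing down, gripper open.
Joint ranges: [-2.63, 2.63], [-0.92, 2.1], [0.06, 2.66], [-1.3, 4.44], [0, 2.69], [-3.02, 3.02]. Speed limits (rad/s): [2.22, 2.22, 2.79, 3.14, 3.14, 3.14].

INTERFACE

Orientations are given as [roll, pitch, yaw] about the fixed x, y, z axes, in that order (R = Rz(yaw) Ry(pitch) Rx(roll)).
In Python, from station import read_state, read_camera, hand_in, find_in, masks_of gives the robot as it stands.
- The arm moves only by the tool drive_tool, never from a script. Its argument "plan" is a list of rows, each a list of 7 numbers: the shift along the tool's x, y, z in mm, then the turn, a rotation vector about the tool's x, y, z in degrees, then the finger opening in mm, from 0 to 91.9. A call has 1 to 20 rows; each row shifts and turns the commanded pose from where the row before left it, along the tool's axes as they then stand; what a row does not reach is not made up. A row lasts 1/10 s, in which the tool goes at most 50 mm and 8.59 degrees, less where a joint would pass 70% of its speed; a pose out of reach is approached as far as the arm can. A call with a gripper value outside its range is refused whole. The fingers move at their own pace and stop on an object; "grip_force" is the grip in N (left out, the last holds). Time passes only in rows, so rows that do not move let the fingers close. It gives the time, the measured TCP pose, the force, the opening and the grip force at its end, in the units of the state.
- read_state(): the state, without advancing time (a new reading comes with each control period).
- read_camera(name): name is "scene" or "side" or "wrist"; returns a dict with "img" (480x640x3 uint8, blue, green, red), "mtx" (3x3 intrinsics, pixels), "k1" (the pictures are not rectified: a ray, as slopes to the right and down, at radius r is drawn at 1 + k1 r^2 times it, then the intrinsics apply), "R" (3x3) and "t" (3): a world point X has camera coordinates R X + t. Camera axes: x right, y down, z forward; pixel columns grow to the right and rows downward; lengths in mm; the calibration is good to about 2 mm. A picture is of the moment at which its call begins. There is no depth.
- hand_in(): hands the job in; it is judged then, once.
Trained networks look in a picture, given as the dict that the camera call returned (one of the last four; its "shot" number tells which), for a name from the list of things; names that differ only in an ending like _2 or _b are one class to them, and where a whole thing is asked for, a point or a joint stands for the part that bears it (a point fixed in the world has none). Each returns a list of dicts, best first, with "p" (0 to 1); they miss things now and then, are a little off and sometimes report something else, mostly with a low value. They report only what shows in the picture. A call takes as long as a camera call. They do not tell look-alikes from the thing itself.
- find_in(picture, label): "point" ([column, row] as shares, 0 to 1, of the picture: columns of its width, rows of its height, amid what is visible of it).
- masks_of(picture, label): "region" (480x640 bool, what is visible of it) and "point" ([column, row] as shares, 0 to 1, of the picture: columns of its width, rows of its height, amid what is visible of it).
The state is a dict: "time_s": time; "joint_pos": joint angles; "qd": joint speeds; "tau": joint torques, N m; "tool_pos": TCP position; "eef_rot": TCP orientation; "ft_force": force on the tool from outside, world axes, zero at the start; "wrist_torque": the same for the moment, N m; "grip_width": finger opening in mm; "grasp_force": force on a finger pad.
Only numpy, scipy, OpenCV 4.12 (cv2) and the standard library are available. Lean on these libraries where they do the work, as an engineer would, in place of code of your own. Each camera call takes 0.05 s, during which the arm holds its last target. There are 200 camera calls.

## Working session

There is one attempt and no reset: what is moved stays moved. The work goes in short steps, Python scripts to look and compute and a tool call to move; the robot and the scene stay as the last step left them, time stands still between calls to the robot, and variables do not carry over. Pictures are saved under pics/ and viewed, at most 10 in all, crops included, and the job is handed in when it is done.

Besides the shell and the picture viewer there is one more tool, called after "Emit:" as a command line: name --pt "numbers of a row" for each row, then --argument value for the rest. drive_tool: Moves the arm, as the interface text tells. Its arguments: {"type":"object","properties":{"plan":{"type":"array"},"grip_force":{"type":"number"}},"required":["plan"]}

```bash
mkdir -p pics; ls; cat > h.py <<'E'
import numpy as np, cv2
from station import *
W=np.array([640,480.])
def ray(c,p):  # p share -> origin, dir in world
    u=np.array(p)*W; m=c["mtx"]; d=np.array([(u[0]-m[0][2])/m[0][0],(u[1]-m[1][2])/m[1][1]])
    s=d.copy()
    for _ in range(30): s=d/(1+c["k1"]*(s@s))
    R=np.array(c["R"]);t=np.array(c["t"]).ravel()
    v=R.T@np.array([s[0],s[1],1]); return -R.T@t, v/np.linalg.norm(v)
def atz(c,p,z):
    o,v=ray(c,p); return o+v*(z-o[2])/v[2]
def proj(c,X):
    x=np.array(c["R"])@np.array(X)+np.array(c["t"]).ravel(); s=x[:2]/x[2]; s=s*(1+c["k1"]*(s@s)); m=np.array(c["mtx"])
    return np.array([m[0][0]*s[0]+m[0][2],m[1][1]*s[1]+m[1][2]])
E
python3 - <<'E'
from h import *
st=read_state(); print(st)
for n in ["scene","side"]:
    c=read_camera(n); cv2.imwrite(f"pics/{n}0.png",c["img"])
    o,_=ray(c,[.5,.5]);print(n,o)
    for l,z in [("dark_sphere_centre",79),("pale_sphere_centre",79),("stop_left",81),("stop_right",81),("pocket_left",66),("pocket_right",66),("start_left",79),("start_right",79),("rack",0),("glass",50),("cup",30),("caddy",30),("cards",8)]:
        for r in find_in(c,l)[:3]: print(l,round(r["p"],2),(np.array(r["point"])*W).round(),atz(c,r["point"],z).round())
E
```

```text
pics
{'time_s': 0.0, 'joint_pos': array([-1.27739262e+00,  3.53661341e-01,  1.63414300e+00,  1.09330836e-05,
        1.15519121e+00, -2.41267703e-03]), 'qd': array([ 0.00048657, -0.00199403, -0.00066833,  0.00053202, -0.00039684,
       -0.00019892]), 'tau': array([-3.69478466e-04, -5.93843293e+01, -3.34220910e+01,  6.97192946e-02,
        2.31608923e-02, -7.76017646e-05]), 'tool_pos': array([ 182.05101323, -597.37281721,  213.85166231]), 'eef_rot': array([-3.14018978e+00, -1.33808855e-05,  2.95811954e-01]), 'ft_force': array([ 0.14649007,  0.64102192, -0.57366538]), 'wrist_torque': array([-0.07392316,  0.02221629, -0.01306195]), 'grasp_force': 0.0, 'grip_width': 91.75726612362627}
scene [-667.27436302  748.74509987  885.96691857]
dark_sphere_centre 0.5 [362. 234.] [ 513. -141.   79.]
pale_sphere_centre 0.94 [247. 260.] [551. 199.  79.]
pale_sphere_centre 0.74 [342. 252.] [460. -37.  79.]
stop_left 0.88 [326. 258.] [453.  19.  81.]
stop_right 0.82 [328. 258.] [448.  16.  81.]
pocket_left 0.78 [327. 257.] [476.   1.  66.]
pocket_right 0.8 [324. 258.] [474.  11.  66.]
start_left 0.6 [3
[... 159 characters left out ...]
y 0.3 [342. 255.] [514. -74.  30.]
cards 0.84 [207. 312.] [483. 343.   8.]
side [   16.61571405 -1135.71195031  1000.6670561 ]
dark_sphere_centre 0.6 [298. 269.] [ 480. -166.   79.]
dark_sphere_centre 0.31 [319. 272.] [ 518. -196.   79.]
pale_sphere_centre 0.96 [289. 194.] [593. 128.  79.]
stop_left 0.67 [319. 269.] [ 522. -187.   81.]
stop_right 0.77 [317. 270.] [ 516. -187.   81.]
pocket_left 0.9 [321. 272.] [ 530. -183.   66.]
pocket_right 0.67 [318. 274.] [ 521. -186.   66.]
start_left 0.56 [321. 270.] [ 524. -192.   79.]
rack 0.83 [319. 272.] [ 560. -116.    0.]
glass 0.71 [385. 338.] [ 561. -414.   50.]
cup 0.62 [328. 337.] [ 464. -343.   30.]
caddy 0.73 [405. 300.] [ 677. -319.   30.]
```

```bash
python3 - <<'E'
import cv2
a=cv2.imread("pics/scene0.png")[180:360,160:460]; b=cv2.imread("pics/side0.png")[170:380,230:450]
cv2.imwrite("pics/a.png",cv2.resize(a,None,fx=2.66,fy=2.66,interpolation=2)); cv2.imwrite("pics/b.png",cv2.resize(b,None,fx=2.8,fy=2.8,interpolation=2))
E
```

```text
(no output)
```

View pics/a.png

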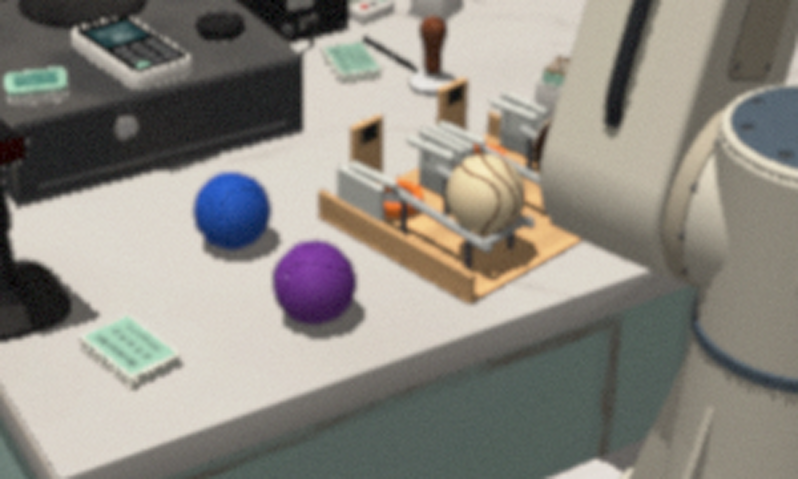

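View pics/b.png

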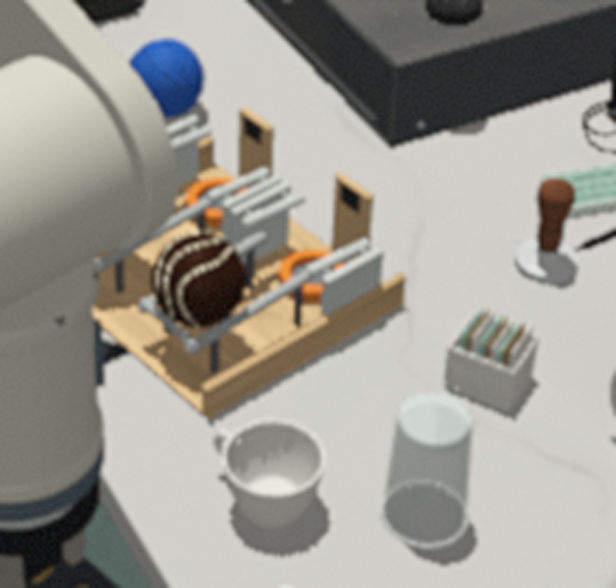

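The pale sphere is at scene (342,252) in the left lane and the dark one at side (301,270) in the right lane. The look-alikes are the blue ball at scene (247,260) and the purple ball at about (278,286); both are off the rack, so not meant. Next I'll look from above with the wrist camera.

Emit:
drive_tool --pt "0 0 -40 0 0 0 0" --pt "0 0 -40 0 0 0 0" --pt "32 -32 -10 0 0 0.7 0" --pt "32 -32 -10 0 0 0.7 0" --pt "32 -32 -10 0 0 0.7 0" --pt "32 -32 -10 0 0 0.7 0" --pt "32 -32 -10 0 0 0.7 0" --pt "32 -32 -10 0 0 0.7 0" --pt "32 -32 -10 0 0 0.7 0" --pt "32 -32 -10 0 0 0.7 0" --pt "32 -32 -10 0 0 0.7 0" --pt "32 -32 -10 0 0 0.7 0" --pt "0 0 0 0 0 0 0" --pt "0 0 0 0 0 0 0"

```text
time_s: 2.8
tool_pos: [416.8, -210.5, 394.7]
eef_rot: [3.141, 0.0, 0.177]
ft_force: [0.6, 0.0, 0.1]
grip_width: 0.4
grasp_force: 0.0
```

```bash
python3 - <<'E'
from h import *
st=read_state(); print(st["time_s"],st["tool_pos"],st["eef_rot"])
for n in ["wrist","scene","side"]:
    c=read_camera(n); cv2.imwrite(f"pics/{n}1.png",c["img"])
    o,_=ray(c,[.5,.5]);print(n,o)
    for l,z in [("dark_sphere_centre",79),("pale_sphere_centre",79),("stop_left",81),("stop_right",81),("pocket_left",66),("pocket_right",66)]:
        for r in find_in(c,l)[:2]: print(l,round(r["p"],2),(np.array(r["point"])*W).round(),atz(c,r["point"],z).round())
E
```

```text
2.8 [ 416.75978664 -210.48750021  394.68908815] [3.14100511e+00 1.33269987e-05 1.76572603e-01]
wrist [ 481.48966717 -199.45894564  565.91446866]
dark_sphere_centre 0.72 [238.  73.] [538. -92.  79.]
dark_sphere_centre 0.63 [293. 135.] [ 481. -165.   79.]
pale_sphere_centre 0.87 [177. 137.] [456. -32.  79.]
pale_sphere_centre 0.79 [48.  7.] [580. 139.  79.]
stop_left 0.7 [239.  74.] [537. -94.  81.]
stop_right 0.76 [238.  76.] [535. -93.  81.]
pocket_left 0.78 [235.  74.] [539. -86.  66.]
pocket_right 0.95 [236.  74.] [539. -87.  66.]
scene [-667.27436302  748.74509987  885.96691857]
pale_sphere_centre 0.96 [277. 291.] [386. 200.  79.]
pale_sphere_centre 0.91 [248. 257.] [560. 192.  79.]
stop_left 0.69 [324. 253.] [476.  11.  81.]
stop_right 0.97 [325. 256.] [463.  16.  81.]
pocket_left 0.84 [324. 257.] [481.   6.  66.]
pocket_right 0.85 [325. 256.] [484.   1.  66.]
pocket_right 0.31 [341. 253.] [473. -44.  66.]
side [   16.61571405 -1135.71195031  1000.6670561 ]
dark_sphere_centre 0.65 [300. 269.] [ 483. -167.   79.]
pale_sphere_centre 0.88 [238. 216.] [432.  94.  79.]
pale_sphere_centre 0.81 [269. 240.] [462. -36.  79.]
stop_left 0.8 [315. 264.] [ 521. -167.   81.]
stop_right 0.92 [317. 265.] [ 524. -173.   81.]
pocket_left 0.57 [318. 266.] [ 533. -161.   66.]
pocket_right 0.72 [380. 336.] [ 546. -417.   66.]
pocket_right 0.68 [224. 189.] [450. 249.  66.]
```

View pics/wrist1.png

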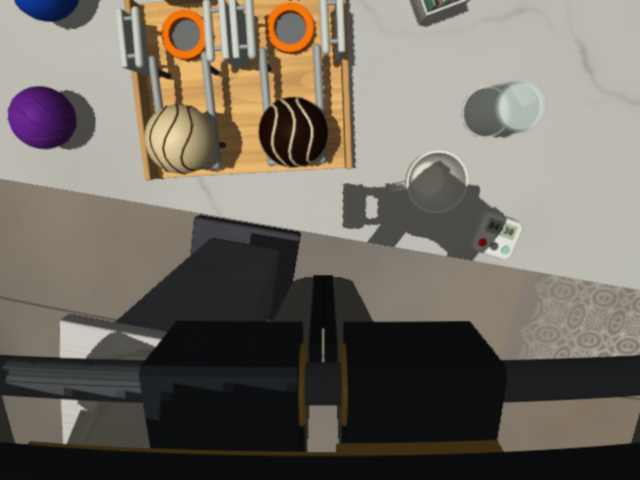

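The wrist view shows the pale sphere at (180,139) in the left lane, the dark one at (293,132) in the right lane, and the orange rings at (185,34) and (291,27). I'll centre the camera over the rack and measure.

Emit:
drive_tool --pt "25 -30 0 0 0 0 0" --pt "20 -30 0 0 0 0 0" --pt "15 -30 0 0 0 0 0" --pt "0 0 0 0 0 0 0" --pt "0 0 0 0 0 0 0"

```text
time_s: 4.35
tool_pos: [460.1, -111.7, 394.6]
eef_rot: [3.141, 0.0, 0.176]
ft_force: [-0.3, 0.1, -0.7]
grip_width: 0.3
grasp_force: 0.0
```

```bash
cat > m.py <<'E'
from h import *
st=read_state(); print(st["time_s"],st["tool_pos"],st["eef_rot"])
c=read_camera("wrist"); cv2.imwrite("pics/wrist2.png",c["img"])
o,_=ray(c,[.5,.5]);print(o)
S={}
for l in ["dark_sphere_centre","pale_sphere_centre"]:
    for r in masks_of(c,l)[:4]:
        m=r["region"].astype(np.uint8); cs,_=cv2.findContours(m,0,1)
        if not cs: continue
        k=max(cs,key=cv2.contourArea); (x,y),rad=cv2.minEnclosingCircle(k)
        col=c["img"][r["region"]].mean(0).round()
        print(l,round(r["p"],2),round(x,1),round(y,1),round(rad,1),col,atz(c,[x/640,y/480],79).round(1))
hsv=cv2.cvtColor(c["img"],cv2.COLOR_BGR2HSV)
m=cv2.inRange(hsv,(5,215,170),(14,255,255))
n,lab,sta,cen=cv2.connectedComponentsWithStats(m)
for i in range(1,n):
    if sta[i,4]>150:
        k=cv2.convexHull(np.argwhere(lab==i)[:,::-1].astype(np.int32)); e=cv2.fitEllipse(k)
        print("ring",sta[i],np.round(e[0],1),np.round(e[1],1),[atz(c,[e[0][0]/640,e[0][1]/480],z).round(1) for z in (30,40)])
E
python3 m.py
```

```text
4.35 [ 460.10716474 -111.70805832  394.57407454] [3.14123711e+00 2.43435616e-04 1.75646448e-01]
[ 524.88623027 -100.77831485  565.77758195]
dark_sphere_centre 0.74 369.0 183.5 35.2 [24. 34. 46.] [ 485.1 -163.4   79. ]
pale_sphere_centre 0.96 111.2 162.2 33.9 [97. 31. 72.] [458.1 144.2  79. ]
pale_sphere_centre 0.64 115.2 30.8 37.1 [120.  48.  17.] [607.1 152.3  79. ]
pale_sphere_centre 0.61 258.1 189.5 34.5 [106. 141. 158.] [455.3 -35.2  79. ]
pale_sphere_centre 0.38 310.6 124.8 139.1 [ 90. 128. 155.] [539.5 -84.1  79. ]
ring [340  53  45  48 856] [361.3  76.7] [45.4 47.9] [array([ 609.5, -134.4,   30. ]), array([ 607.9, -133.8,   40. ])]
ring [234  59  46  48 862] [256.6  82.1] [46.  47.7] [array([580.8,  -7.5,  30. ]), array([579.7,  -9.2,  40. ])]
```

View pics/wrist2.png

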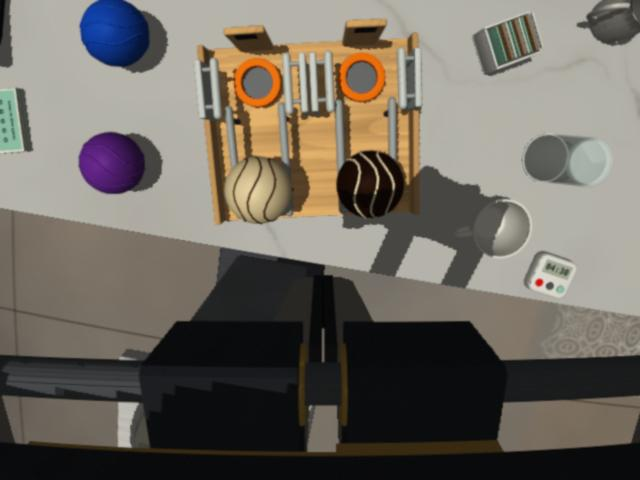

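Emit:
drive_tool --pt "0 0 0 0 0 -2.8 0" --pt "-15 -25 20 0 0 0 0" --pt "-15 -25 20 0 0 0 0" --pt "-16 -25 20 0 0 0 0" --pt "0 0 35 0 0 0 0" --pt "0 0 35 0 0 0 0" --pt "0 0 35 0 0 0 0" --pt "0 0 35 0 0 0 0" --pt "0 0 25 0 0 0 0" --pt "0 0 20 0 0 0 0" --pt "0 0 10 0 0 0 0" --pt "0 0 0 0 0 0 0" --pt "0 0 0 0 0 0 0"

```text
time_s: 5.8
tool_pos: [399.1, -49.4, 140.2]
eef_rot: [3.141, -0.001, 0.222]
ft_force: [1.3, 0.4, 0.2]
grip_width: 0.2
grasp_force: 0.0
```

```bash
cat > s.py <<'E'
from h import *
st=read_state(); p=st["tool_pos"];print(p.round(1),st["eef_rot"].round(4),"s,l",.9748*p[0]+.2233*p[1],-.2233*p[0]+.9748*p[1])
E
python3 s.py; python3 m.py; python3 -c "
from h import *
c=read_camera('side');cv2.imwrite('pics/c.png',cv2.resize(c['img'][170:350,200:400],None,fx=3,fy=3,interpolation=2))"
```

```text
[399.1 -49.4 140.2] [ 3.1413e+00 -7.0000e-04  2.2180e-01] s,l 378.0401196210227 -137.30403288017885
5.8 [399.13441192 -49.42277257 140.24070705] [ 3.1413169e+00 -7.1925455e-04  2.2175541e-01]
[463.13344795 -35.50076741 311.51496845]
dark_sphere_centre 0.6 555.3 156.4 76.6 [28. 38. 52.] [ 485.3 -167.    79. ]
dark_sphere_centre 0.52 318.6 152.9 75.5 [119. 158. 176.] [456.  -34.7  79. ]
dark_sphere_centre 0.3 423.5 98.8 237.1 [ 90. 133. 164.] [497.3 -84.1  79. ]
pale_sphere_centre 0.59 31.8 91.5 65.7 [86. 25. 62.] [456.3 132.   79. ]
pale_sphere_centre 0.56 318.9 152.9 75.6 [119. 158. 176.] [456.1 -34.9  79. ]
```

View pics/c.png

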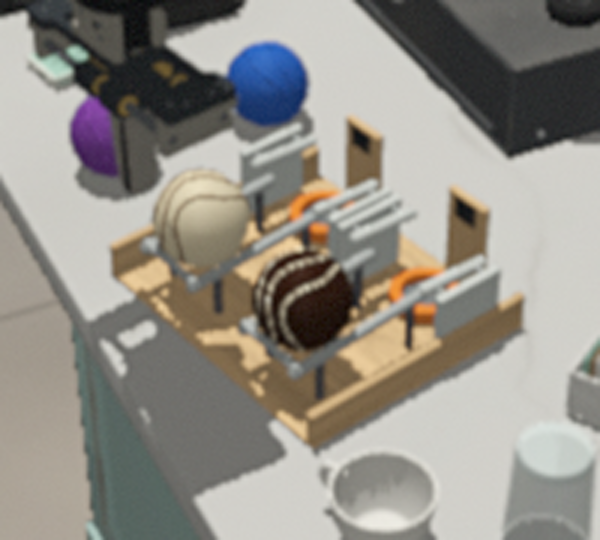

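Emit:
drive_tool --pt "0 -1.5 20 0 0 0 0" --pt "0 0 20 0 0 0 0" --pt "0 0 20 0 0 0 0" --pt "0 0 14 0 0 0 0" --pt "2 0 0 0 0 0 0" --pt "3 0 0 0 0 0 0" --pt "2 0 0 0 0 0 0" --pt "2 0 0 0 0 0 0" --pt "2 0 0 0 0 0 0" --pt "3 0 0 0 0 0 0" --pt "3 0 0 0 0 0 0" --pt "3 0 0 0 0 0 0" --pt "3 0 0 0 0 0 0" --pt "3 0 0 0 0 0 0"

```text
time_s: 7.4
tool_pos: [423.9, -41.7, 65.5]
eef_rot: [-3.142, 0.0, 0.222]
ft_force: [-2.1, 0.6, 0.1]
grip_width: 0.7
grasp_force: 1.0
```

```bash
python3 s.py; python3 m.py |grep -v ring
```

```text
[423.9 -41.7  65.5] [-3.1415e+00  2.0000e-04  2.2250e-01] s,l 403.85307210542646 -135.33069173826857
7.4 [423.85381015 -41.73588011  65.54622043] [-3.14152851e+00  1.60875985e-04  2.22497078e-01]
[488.02180338 -27.79158463 236.77658246]
dark_sphere_centre 0.64 630.5 228.0 98.0 [ 7. 11. 20.] [ 483.6 -159.5   79. ]
dark_sphere_centre 0.62 398.0 120.9 269.6 [ 73. 109. 136.] [501.2 -53.5  79. ]
pale_sphere_centre 0.75 322.1 183.9 111.2 [102. 137. 154.] [472.  -31.1  79. ]
pale_sphere_centre 0.62 0.5 138.5 55.5 [40. 12. 29.] [462.8  97.9  79. ]
```

Emit:
drive_tool --pt "4 0 0 0 0 0 0" --pt "4 0 0 0 0 0 0" --pt "4 0 0 0 0 0 0" --pt "4 0 0 0 0 0 0" --pt "4 0 0 0 0 0 0" --pt "4 0 0 0 0 0 0" --pt "4 0 0 0 0 0 0" --pt "4 0 0 0 0 0 0" --pt "4 0 0 0 0 0 0" --pt "4 0 0 0 0 0 0" --pt "4 0 0 0 0 0 0" --pt "4 0 0 0 0 0 0" --pt "4 0 0 0 0 0 0" --pt "4 0 0 0 0 0 0" --pt "4 0 0 0 0 0 0" --pt "4 0 0 0 0 0 0" --pt "4 0 0 0 0 0 0" --pt "4 0 0 0 0 0 0" --pt "4 0 0 0 0 0 0" --pt "0 0 0 0 0 0 0"

```text
time_s: 9.55
tool_pos: [498.9, -24.9, 65.7]
eef_rot: [3.141, -0.001, 0.223]
ft_force: [-1.6, -0.3, 0.6]
grip_width: 0.3
grasp_force: 0.0
```

```bash
python3 s.py; python3 m.py |grep -v ring
```

```text
[498.9 -24.9  65.7] [ 3.1413e+00 -1.4000e-03  2.2260e-01] s,l 480.7584738400953 -135.68048326279694
9.55 [498.89195572 -24.90552888  65.72109782] [ 3.14131182e+00 -1.36189486e-03  2.22604214e-01]
[562.77958548 -10.97198895 237.0386967 ]
dark_sphere_centre 0.55 580.0 408.7 60.4 [ 9. 13. 18.] [ 472.8 -154.8   79. ]
pale_sphere_centre 0.72 27.0 23.0 35.5 [52. 20.  6.] [583.  108.1  79. ]
pale_sphere_centre 0.66 323.3 184.7 116.1 [104. 139. 156.] [546.8 -14.8  79. ]
pale_sphere_centre 0.29 405.0 155.0 280.7 [ 82. 108. 125.] [564.6 -42.5  79. ]
```

Emit:
drive_tool --pt "3 0 0 0 0 0 0" --pt "3 0 0 0 0 0 0" --pt "3 0 0 0 0 0 0" --pt "3 0 0 0 0 0 0" --pt "2 0 0 0 0 0 0" --pt "2 0 0 0 0 0 0" --pt "2 0 0 0 0 0 0" --pt "2 0 0 0 0 0 0" --pt "2 0 0 0 0 0 0" --pt "2 0 0 0 0 0 0" --pt "2 0 0 0 0 0 0" --pt "2 0 0 0 0 0 0" --pt "0 0 0 0 0 0 0"

```text
time_s: 11.0
tool_pos: [525.0, -18.8, 65.5]
eef_rot: [-3.141, 0.0, 0.223]
ft_force: [-0.8, 0.1, -0.0]
grip_width: 0.4
grasp_force: 0.6
```

```bash
python3 s.py; python3 m.py |grep -v ring
```

```text
[525.  -18.8  65.5] [-3.1415e+00  5.0000e-04  2.2250e-01] s,l 507.57007751073 -135.59016485742063
11.0 [525.00518161 -18.83105027  65.47855759] [-3.14149563e+00  4.78637371e-04  2.22535595e-01]
[589.2155488   -4.87319259 236.69192899]
dark_sphere_centre 0.57 576.0 421.5 68.0 [ 8. 11. 16.] [ 491.9 -149.5   79. ]
pale_sphere_centre 0.74 322.3 184.2 113.1 [101. 136. 152.] [573.   -8.3  79. ]
pale_sphere_centre 0.68 28.0 50.5 57.7 [58. 22.  6.] [599.2 112.1  79. ]
pale_sphere_centre 0.56 23.0 306.5 54.6 [46. 13. 33.] [493.7 107.6  79. ]
```

Emit:
drive_tool --pt "1.5 0 0 0 0 0 0" --pt "1.5 0 0 0 0 0 0" --pt "1 0 0 0 0 0 0" --pt "1 0 0 0 0 0 0" --pt "1 0 0 0 0 0 0" --pt "0 0 0 0 0 0 0" --pt "0 0 0 0 0 0 0"

```text
time_s: 11.85
tool_pos: [531.2, -17.5, 65.6]
eef_rot: [3.142, -0.001, 0.222]
ft_force: [-1.3, -0.8, 0.9]
grip_width: 0.4
grasp_force: 0.8
```

```bash
python3 s.py; python3 m.py |grep -v ring; python3 -c "
from h import *
c=read_camera('side');cv2.imwrite('pics/d.png',cv2.resize(c['img'][170:350,200:400],None,fx=3,fy=3,interpolation=2))"
```

```text
[531.2 -17.5  65.6] [ 3.1415e+00 -5.0000e-04  2.2250e-01] s,l 513.9247301799971 -135.68442955768842
11.85 [531.22013771 -17.50407551  65.64664795] [ 3.14152064e+00 -5.28799053e-04  2.22463898e-01]
[595.26750146  -3.55697164 236.91131484]
dark_sphere_centre 0.66 574.5 422.0 69.9 [ 9. 12. 18.] [ 497.7 -147.7   79. ]
pale_sphere_centre 0.97 322.0 184.0 112.4 [101. 136. 153.] [579.3  -6.9  79. ]
pale_sphere_centre 0.71 25.5 57.5 62.9 [60. 23.  7.] [602.7 114.3  79. ]
pale_sphere_centre 0.58 26.0 311.0 51.1 [46. 13. 33.] [498.  107.5  79. ]
```

View pics/d.png

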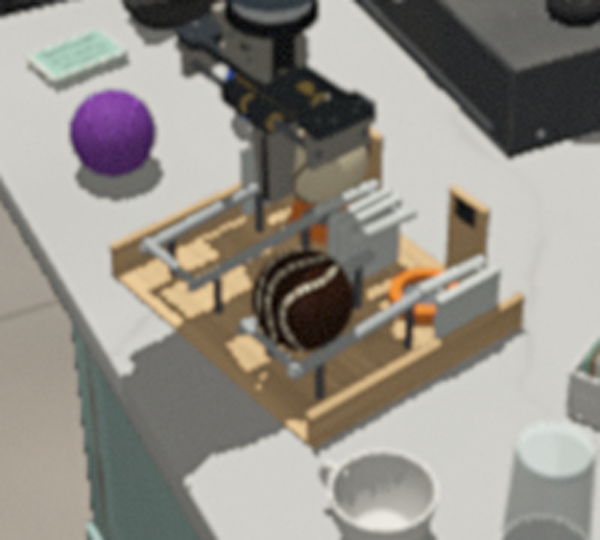

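The pale sphere is riding between the white bars at about (335,180) in the crop. It is almost at the stop, and the dark sphere is still waiting in its lane. Force is only about 1 N, so I'll creep on until the stop is felt.

Emit:
drive_tool --pt "0.5 0 0 0 0 0 0" --pt "0.5 0 0 0 0 0 0" --pt "0.5 0 0 0 0 0 0" --pt "0.5 0 0 0 0 0 0" --pt "0 0 0 0 0 0 0"

```text
time_s: 12.55
tool_pos: [533.0, -17.1, 65.6]
eef_rot: [3.142, -0.0, 0.223]
ft_force: [-2.7, -0.6, 1.6]
grip_width: 0.4
grasp_force: 1.3
```

Emit:
drive_tool --pt "0.5 0 0 0 0 0 0" --pt "0.5 0 0 0 0 0 0" --pt "0 0 0 0 0 0 0"

```text
time_s: 12.85
tool_pos: [534.0, -16.9, 65.6]
eef_rot: [3.142, -0.0, 0.222]
ft_force: [-2.8, -0.2, 0.7]
grip_width: 0.4
grasp_force: 1.3
```

Emit:
drive_tool --pt "0.5 0 0 0 0 0 0" --pt "0.5 0 0 0 0 0 0" --pt "0 0 0 0 0 0 0"

```text
time_s: 13.15
tool_pos: [535.0, -16.6, 65.6]
eef_rot: [3.142, -0.0, 0.223]
ft_force: [-2.4, -1.0, 1.1]
grip_width: 0.5
grasp_force: 1.3
```

Emit:
drive_tool --pt "0.5 0 0 0 0 0 0" --pt "0.5 0 0 0 0 0 0" --pt "0 0 0 0 0 0 0"

```text
time_s: 13.45
tool_pos: [535.6, -16.5, 65.5]
eef_rot: [-3.142, 0.001, 0.223]
ft_force: [-3.6, -1.2, 1.0]
grip_width: 0.1
grasp_force: 1.9
```

```bash
python3 s.py; python3 m.py |grep pale
```

```text
[535.6 -16.5  65.5] [-3.1415e+00  6.0000e-04  2.2260e-01] s,l 518.4008300936538 -135.62932794702218
pale_sphere_centre 0.89 322.1 184.2 111.8 [101. 135. 152.] [583.6  -5.9  79. ]
pale_sphere_centre 0.77 23.0 62.0 66.1 [61. 23.  7.] [605.2 116.1  79. ]
pale_sphere_centre 0.31 447.5 201.0 245.1 [ 74.  98. 115.] [588.2 -54.9  79. ]
```

It has reached the stop. I'll back off, rise and move over it.

Emit:
drive_tool --pt "-3 0 0 0 0 0 0" --pt "-10 0 0 0 0 0 0" --pt "0 0 -25 0 0 0 0" --pt "0 0 -30 0 0 0 0" --pt "0 0 -25 0 0 0 0" --pt "20 0 0 0 0 0 0" --pt "20 0 0 0 0 0 0" --pt "22 0 0 0 0 0 0" --pt "0 0 0 0 0 0 0" --pt "0 0 0 0 0 0 0"

```text
time_s: 14.6
tool_pos: [583.0, -5.7, 145.3]
eef_rot: [-3.141, 0.0, 0.223]
ft_force: [-0.9, -0.3, -0.6]
grip_width: 0.4
grasp_force: 0.0
```

```bash
python3 s.py; python3 - <<'E'
from h import *
c=read_camera("side"); 
for l in ["pale_sphere_centre"]:
    for r in masks_of(c,l)[:4]:
        k=max(cv2.findContours(r["region"].astype(np.uint8),0,1)[0],key=cv2.contourArea);print(cv2.minEnclosingCircle(k),c["img"][r["region"]].mean(0))
print(proj(c,[584,-6,80]))
cv2.imwrite('pics/e.png',cv2.resize(c['img'][170:320,240:390],None,fx=4,fy=4,interpolation=2))
E
```

```text
[583.   -5.7 145.3] [-3.1415e+00  4.0000e-04  2.2270e-01] s,l 567.0267875057009 -135.68720383181864
((289.1600036621094, 197.0933380126953), 14.607213020324707) [144.82698413  82.73015873  48.1984127 ]
((307.5, 221.13636779785156), 16.04252815246582) [101.17038008 121.78505898 130.84665793]
((237.07968139648438, 213.06971740722656), 14.95871639251709) [127.07647059  63.85882353 105.45      ]
((300.55181884765625, 268.78497314453125), 17.843935012817383) [37.08932238 47.23100616 58.73819302]
[307.9419298  220.79453364]
```

View pics/e.png

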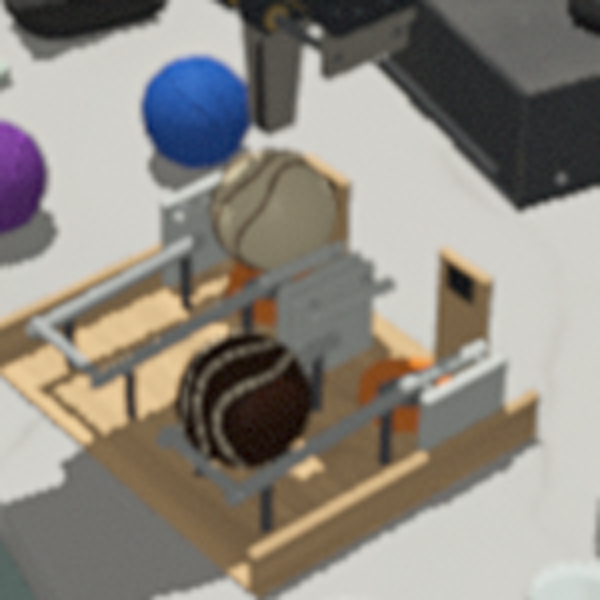

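The pale sphere rests against the stop at about (275,210) in the crop, with the fingers above it. Now I'll press down in small steps.

Emit:
drive_tool --pt "0 0 8 0 0 0 0" --pt "0 0 8 0 0 0 0" --pt "0 0 6 0 0 0 0" --pt "0 0 2 0 0 0 0" --pt "0 0 2 0 0 0 0" --pt "0 0 1 0 0 0 0" --pt "0 0 1 0 0 0 0" --pt "0 0 0 0 0 0 0"

```text
time_s: 15.5
tool_pos: [584.0, -5.6, 118.0]
eef_rot: [3.141, -0.001, 0.223]
ft_force: [-0.7, -0.4, 2.1]
grip_width: 0.3
grasp_force: 1.4
```

Contact at about 118 mm. I'll continue at 1 mm per row.

Emit:
drive_tool --pt "0 0 1 0 0 0 0" --pt "0 0 1 0 0 0 0" --pt "0 0 1 0 0 0 0" --pt "0 0 1 0 0 0 0" --pt "0 0 0 0 0 0 0"

```text
time_s: 16.0
tool_pos: [583.4, -5.6, 113.3]
eef_rot: [-3.142, 0.0, 0.222]
ft_force: [0.7, 0.6, 2.5]
grip_width: 0.6
grasp_force: 1.1
```

Emit:
drive_tool --pt "0 0 1 0 0 0 0" --pt "0 0 1 0 0 0 0" --pt "0 0 1 0 0 0 0" --pt "0 0 1 0 0 0 0" --pt "0 0 0 0 0 0 0"

```text
time_s: 16.5
tool_pos: [583.3, -5.6, 109.2]
eef_rot: [-3.141, 0.001, 0.222]
ft_force: [-0.1, -0.7, 0.9]
grip_width: 0.3
grasp_force: 0.5
```

Emit:
drive_tool --pt "0 0 1 0 0 0 0" --pt "0 0 1 0 0 0 0" --pt "0 0 1 0 0 0 0" --pt "0 0 1 0 0 0 0" --pt "0 0 0 0 0 0 0"

```text
time_s: 17.0
tool_pos: [583.3, -5.6, 105.3]
eef_rot: [-3.141, 0.001, 0.222]
ft_force: [0.1, 0.3, 1.3]
grip_width: 0.2
grasp_force: 0.2
```

Emit:
drive_tool --pt "0 0 1 0 0 0 0" --pt "0 0 1 0 0 0 0" --pt "0 0 1 0 0 0 0" --pt "0 0 0 0 0 0 0"

```text
time_s: 17.4
tool_pos: [583.4, -5.6, 102.3]
eef_rot: [-3.141, 0.001, 0.222]
ft_force: [0.5, 0.2, 0.2]
grip_width: 0.2
grasp_force: 0.0
```

Emit:
drive_tool --pt "0 0 1 0 0 0 0" --pt "0 0 1 0 0 0 0" --pt "0 0 0 0 0 0 0"

```text
time_s: 17.7
tool_pos: [583.4, -5.6, 100.4]
eef_rot: [-3.141, 0.0, 0.222]
ft_force: [0.4, 0.3, -0.1]
grip_width: 0.5
grasp_force: 0.0
```

Emit:
drive_tool --pt "0 0 1 0 0 0 0" --pt "0 0 1 0 0 0 0" --pt "0 0 0 0 0 0 0"

```text
time_s: 18.0
tool_pos: [583.5, -5.6, 98.5]
eef_rot: [-3.142, 0.0, 0.222]
ft_force: [-0.3, -0.7, 0.0]
grip_width: 0.4
grasp_force: 0.0
```

Emit:
drive_tool --pt "0 0 1 0 0 0 0" --pt "0 0 1 0 0 0 0" --pt "0 0 0 0 0 0 0"

```text
time_s: 18.3
tool_pos: [583.7, -5.7, 96.9]
eef_rot: [3.141, -0.0, 0.223]
ft_force: [-0.8, 0.1, 4.3]
grip_width: 0.9
grasp_force: 2.1
```

Emit:
drive_tool --pt "0 0 0.7 0 0 0 0" --pt "0 0 0.7 0 0 0 0" --pt "0 0 0 0 0 0 0"

```text
time_s: 18.6
tool_pos: [584.0, -5.7, 95.9]
eef_rot: [3.141, -0.001, 0.223]
ft_force: [-2.2, 0.1, 9.1]
grip_width: 0.8
grasp_force: 4.5
```

The pale sphere is firm on its ring. Next is the right lane.

Emit:
drive_tool --pt "0 0 -5 0 0 0 0" --pt "0 0 -30 0 0 0 0" --pt "0 0 -30 0 0 0 0" --pt "-30 22 0 0 0 0 0" --pt "-32 22 0 0 0 0 0" --pt "-32 22 0 0 0 0 0" --pt "-32 22 0 0 0 0 0" --pt "-32 22 0 0 0 0 0" --pt "-32 22 0 0 0 0 0" --pt "0 0 15 0 0 0 0" --pt "0 0 0 0 0 0 0" --pt "0 0 0 0 0 0 0"

```text
time_s: 19.8
tool_pos: [427.5, -176.1, 145.3]
eef_rot: [-3.141, 0.0, 0.222]
ft_force: [0.8, 1.0, -1.0]
grip_width: 0.6
grasp_force: 0.0
```

```bash
python3 s.py; python3 m.py
```

```text
[ 427.5 -176.1  145.3] [-3.1412e+00  2.0000e-04  2.2230e-01] s,l 377.4002843266945 -267.1566632144408
19.8 [ 427.50401459 -176.13358305  145.27027798] [-3.14119463e+00  2.39233946e-04  2.22288317e-01]
[ 491.70932262 -162.25471683  316.49744006]
dark_sphere_centre 0.89 322.9 150.9 73.9 [32. 43. 59.] [ 485.8 -163.5   79. ]
pale_sphere_centre 0.71 215.5 100.3 237.7 [ 98. 144. 174.] [500.1 -98.9  79. ]
pale_sphere_centre 0.59 107.0 0.0 29.0 [42. 60. 73.] [541.3 -29.5  79. ]
```

Emit:
drive_tool --pt "0 0.7 20 0 0 0 0" --pt "0 0 20 0 0 0 0" --pt "0 0 20 0 0 0 0" --pt "0 0 19.5 0 0 0 0" --pt "2 0 0 0 0 0 0" --pt "3 0 0 0 0 0 0" --pt "2 0 0 0 0 0 0" --pt "2 0 0 0 0 0 0" --pt "2 0 0 0 0 0 0" --pt "3 0 0 0 0 0 0" --pt "3 0 0 0 0 0 0" --pt "3 0 0 0 0 0 0" --pt "3 0 0 0 0 0 0" --pt "3 0 0 0 0 0 0"

```text
time_s: 21.35
tool_pos: [453.1, -171.2, 65.6]
eef_rot: [-3.141, 0.0, 0.222]
ft_force: [-1.2, -0.5, 1.9]
grip_width: 0.4
grasp_force: 0.9
```

Emit:
drive_tool --pt "4 0 0 0 0 0 0" --pt "4 0 0 0 0 0 0" --pt "4 0 0 0 0 0 0" --pt "4 0 0 0 0 0 0" --pt "4 0 0 0 0 0 0" --pt "4 0 0 0 0 0 0" --pt "4 0 0 0 0 0 0" --pt "4 0 0 0 0 0 0" --pt "4 0 0 0 0 0 0" --pt "4 0 0 0 0 0 0" --pt "4 0 0 0 0 0 0" --pt "4 0 0 0 0 0 0" --pt "4 0 0 0 0 0 0" --pt "4 0 0 0 0 0 0" --pt "4 0 0 0 0 0 0" --pt "4 0 0 0 0 0 0" --pt "4 0 0 0 0 0 0" --pt "4 0 0 0 0 0 0" --pt "4 0 0 0 0 0 0" --pt "0 0 0 0 0 0 0"

```text
time_s: 23.35
tool_pos: [528.0, -154.4, 65.8]
eef_rot: [3.141, -0.001, 0.223]
ft_force: [0.6, 0.3, 0.0]
grip_width: 0.4
grasp_force: 0.0
```

```bash
python3 s.py; python3 m.py|grep dark
```

```text
[ 528.  -154.4   65.8] [ 3.1412e+00 -1.1000e-03  2.2260e-01] s,l 480.2601392951104 -268.4276127484528
dark_sphere_centre 0.67 319.3 183.7 115.4 [39. 51. 70.] [ 575.9 -142.7   79. ]
```

Emit:
drive_tool --pt "3 0 0 0 0 0 0" --pt "3 0 0 0 0 0 0" --pt "3 0 0 0 0 0 0" --pt "3 0 0 0 0 0 0" --pt "2 0 0 0 0 0 0" --pt "2 0 0 0 0 0 0" --pt "2 0 0 0 0 0 0" --pt "2 0 0 0 0 0 0" --pt "2 0 0 0 0 0 0" --pt "2 0 0 0 0 0 0" --pt "2 0 0 0 0 0 0" --pt "2 0 0 0 0 0 0" --pt "1.5 0 0 0 0 0 0" --pt "1.5 0 0 0 0 0 0" --pt "1 0 0 0 0 0 0" --pt "1 0 0 0 0 0 0" --pt "1 0 0 0 0 0 0" --pt "0 0 0 0 0 0 0" --pt "0 0 0 0 0 0 0"

```text
time_s: 25.4
tool_pos: [560.5, -147.0, 65.8]
eef_rot: [3.141, -0.0, 0.222]
ft_force: [-1.9, 0.1, 1.2]
grip_width: 0.1
grasp_force: 0.8
```

Emit:
drive_tool --pt "0.5 0 0 0 0 0 0" --pt "0.5 0 0 0 0 0 0" --pt "0.5 0 0 0 0 0 0" --pt "0.5 0 0 0 0 0 0" --pt "0 0 0 0 0 0 0"

```text
time_s: 25.9
tool_pos: [562.3, -146.5, 65.7]
eef_rot: [3.142, -0.0, 0.223]
ft_force: [-2.1, -0.3, 0.4]
grip_width: 0.3
grasp_force: 1.2
```

```bash
python3 s.py; python3 m.py|grep dark
```

```text
[ 562.3 -146.5   65.7] [ 3.1416e+00 -1.0000e-04  2.2250e-01] s,l 515.4273335334238 -268.355132668186
dark_sphere_centre 0.74 319.3 184.4 112.1 [38. 49. 68.] [ 610.  -134.9   79. ]
```

Emit:
drive_tool --pt "0.5 0 0 0 0 0 0" --pt "0.5 0 0 0 0 0 0" --pt "0.5 0 0 0 0 0 0" --pt "0.5 0 0 0 0 0 0" --pt "0.5 0 0 0 0 0 0" --pt "0 0 0 0 0 0 0"

```text
time_s: 26.65
tool_pos: [564.8, -146.0, 65.7]
eef_rot: [3.142, -0.0, 0.222]
ft_force: [-2.6, -0.2, 0.4]
grip_width: 0.3
grasp_force: 1.2
```

Emit:
drive_tool --pt "0.5 0 0 0 0 0 0" --pt "0.5 0 0 0 0 0 0" --pt "0 0 0 0 0 0 0"

```text
time_s: 26.95
tool_pos: [565.4, -145.7, 65.6]
eef_rot: [-3.141, 0.0, 0.223]
ft_force: [-4.3, -0.8, 0.5]
grip_width: 0.5
grasp_force: 1.8
```

Emit:
drive_tool --pt "-3 0 0 0 0 0 0" --pt "-10 -0.5 0 0 0 0 0" --pt "0 0 -25 0 0 0 0" --pt "0 0 -30 0 0 0 0" --pt "0 0 -25 0 0 0 0" --pt "20 0 0 0 0 0 0" --pt "20 0 0 0 0 0 0" --pt "22 0 0 0 0 0 0" --pt "0 0 0 0 0 0 0" --pt "0 0 0 0 0 0 0"

```text
time_s: 27.95
tool_pos: [612.6, -134.4, 145.4]
eef_rot: [-3.141, 0.001, 0.223]
ft_force: [-1.1, 0.5, 0.8]
grip_width: 0.7
grasp_force: 0.0
```

```bash
python3 s.py; python3 - <<'E'
from h import *
c=read_camera("side"); 
for r in masks_of(c,"dark_sphere_centre")[:2]:
        k=max(cv2.findContours(r["region"].astype(np.uint8),0,1)[0],key=cv2.contourArea);print(r["p"],cv2.minEnclosingCircle(k),c["img"][r["region"]].mean(0))
print(proj(c,[613.5,-134.5,80]))
cv2.imwrite('pics/f.png',cv2.resize(c['img'][170:320,260:410],None,fx=4,fy=4,interpolation=2))
E
```

```text
[ 612.6 -134.4  145.4] [-3.1414e+00  6.0000e-04  2.2280e-01] s,l 567.1060828909264 -267.8248271854087
0.74 ((342.5276794433594, 246.34083557128906), 16.526905059814453) [36.08466258 44.94601227 55.34233129]
0.33 ((305.0, 266.0), 69.7209701538086) [115.23533529 140.76676466 157.12361753]
[342.47626958 245.63316514]
```

View pics/f.png

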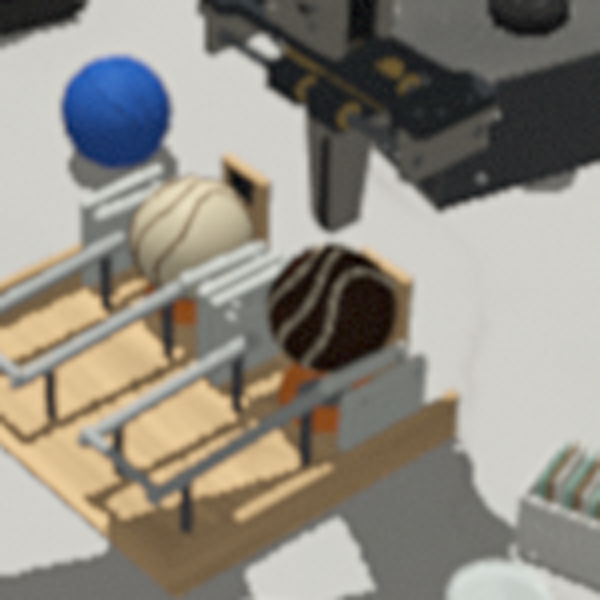

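The dark sphere is against its stop at about (332,305) in the crop, and the pale one sits down in its pocket at about (192,230). Pressing now.

Emit:
drive_tool --pt "0 0 8 0 0 0 0" --pt "0 0 8 0 0 0 0" --pt "0 0 6 0 0 0 0" --pt "0 0 2 0 0 0 0" --pt "0 0 2 0 0 0 0" --pt "0 0 1 0 0 0 0" --pt "0 0 1 0 0 0 0" --pt "0 0 0 0 0 0 0"

```text
time_s: 28.85
tool_pos: [613.7, -134.6, 118.1]
eef_rot: [3.141, -0.001, 0.223]
ft_force: [-0.1, 0.2, 3.5]
grip_width: 0.6
grasp_force: 1.6
```

Emit:
drive_tool --pt "0 0 1 0 0 0 0" --pt "0 0 1 0 0 0 0" --pt "0 0 1 0 0 0 0" --pt "0 0 1 0 0 0 0" --pt "0 0 0 0 0 0 0"

```text
time_s: 29.35
tool_pos: [613.1, -134.4, 113.4]
eef_rot: [-3.141, 0.0, 0.223]
ft_force: [0.9, 0.1, 2.9]
grip_width: 0.1
grasp_force: 1.2
```

Emit:
drive_tool --pt "0 0 1 0 0 0 0" --pt "0 0 1 0 0 0 0" --pt "0 0 1 0 0 0 0" --pt "0 0 1 0 0 0 0" --pt "0 0 0 0 0 0 0"

```text
time_s: 29.85
tool_pos: [613.0, -134.4, 109.3]
eef_rot: [-3.141, 0.001, 0.223]
ft_force: [-0.5, 0.6, 1.6]
grip_width: 0.7
grasp_force: 0.7
```

Emit:
drive_tool --pt "0 0 1 0 0 0 0" --pt "0 0 1 0 0 0 0" --pt "0 0 1 0 0 0 0" --pt "0 0 1 0 0 0 0" --pt "0 0 0 0 0 0 0"

```text
time_s: 30.35
tool_pos: [613.0, -134.4, 105.3]
eef_rot: [-3.141, 0.001, 0.223]
ft_force: [0.7, -0.8, 0.6]
grip_width: 0.4
grasp_force: 0.3
```

Emit:
drive_tool --pt "0 0 1 0 0 0 0" --pt "0 0 1 0 0 0 0" --pt "0 0 0 0 0 0 0"

```text
time_s: 30.65
tool_pos: [613.0, -134.4, 103.4]
eef_rot: [-3.141, 0.0, 0.222]
ft_force: [0.6, 0.2, -0.3]
grip_width: 0.4
grasp_force: 0.2
```

Emit:
drive_tool --pt "0 0 1 0 0 0 0" --pt "0 0 1 0 0 0 0" --pt "0 0 0 0 0 0 0"

```text
time_s: 30.95
tool_pos: [613.1, -134.4, 101.4]
eef_rot: [-3.141, 0.0, 0.222]
ft_force: [-0.6, 0.8, 0.6]
grip_width: 0.6
grasp_force: 0.0
```

Emit:
drive_tool --pt "0 0 1 0 0 0 0" --pt "0 0 1 0 0 0 0" --pt "0 0 0 0 0 0 0"

```text
time_s: 31.25
tool_pos: [613.1, -134.4, 99.4]
eef_rot: [-3.141, 0.0, 0.223]
ft_force: [0.6, -0.2, 0.8]
grip_width: 0.3
grasp_force: 0.0
```

Emit:
drive_tool --pt "0 0 1 0 0 0 0" --pt "0 0 1 0 0 0 0" --pt "0 0 0 0 0 0 0"

```text
time_s: 31.55
tool_pos: [613.1, -134.4, 97.5]
eef_rot: [-3.141, 0.0, 0.222]
ft_force: [0.1, 0.1, -0.2]
grip_width: 0.3
grasp_force: 0.0
```

Emit:
drive_tool --pt "0 0 1 0 0 0 0" --pt "0 0 1 0 0 0 0" --pt "0 0 0 0 0 0 0"

```text
time_s: 31.85
tool_pos: [613.1, -134.4, 95.5]
eef_rot: [-3.141, 0.0, 0.223]
ft_force: [0.5, -0.3, -0.9]
grip_width: 0.5
grasp_force: 0.0
```

Emit:
drive_tool --pt "0 0 1 0 0 0 0" --pt "0 0 1 0 0 0 0" --pt "0 0 0 0 0 0 0"

```text
time_s: 32.15
tool_pos: [613.4, -134.5, 93.9]
eef_rot: [3.141, -0.0, 0.222]
ft_force: [-0.2, -0.2, 3.0]
grip_width: 0.4
grasp_force: 1.3
```

Emit:
drive_tool --pt "0 0 0.7 0 0 0 0" --pt "0 0 0.7 0 0 0 0" --pt "0 0 0 0 0 0 0"

```text
time_s: 32.45
tool_pos: [613.6, -134.6, 92.9]
eef_rot: [3.141, -0.001, 0.222]
ft_force: [-1.2, -0.0, 6.6]
grip_width: 0.4
grasp_force: 3.4
```

Emit:
drive_tool --pt "0 0 -5 0 0 0 0" --pt "0 0 -30 0 0 0 0" --pt "0 0 -40 0 0 0 0" --pt "0 0 -40 0 0 0 0" --pt "-40 -20 -40 0 0 0 0" --pt "-40 -20 -40 0 0 0 0" --pt "0 0 -30 0 0 0 0" --pt "0 0 0 0 0 0 0" --pt "0 0 0 0 0 0 0" --pt "0 0 0 0 0 0 0"

```text
time_s: 33.45
tool_pos: [540.5, -116.5, 302.7]
eef_rot: [-3.141, 0.002, 0.222]
ft_force: [-0.7, -0.4, -0.8]
grip_width: 0.4
grasp_force: 0.0
```

```bash
python3 s.py; sed -i 's/,79)/,58)/' m.py; python3 m.py; python3 -c "
from h import *
c=read_camera('side');cv2.imwrite('pics/g.png',cv2.resize(c['img'][170:320,260:410],None,fx=4,fy=4,interpolation=2))"
```

```text
[ 540.5 -116.5  302.7] [-3.1408e+00  1.6000e-03  2.2250e-01] s,l 500.8628522952864 -234.3015973201429
33.45 [ 540.50772318 -116.54310908  302.74440797] [-3.14080927e+00  1.58277325e-03  2.22468077e-01]
[ 604.93990067 -102.67320576  473.87089928]
dark_sphere_centre 0.63 356.1 139.7 41.5 [25. 35. 48.] [ 612.1 -134.5   58. ]
pale_sphere_centre 0.97 222.6 139.7 42.5 [101. 135. 151.] [583.4  -5.3  58. ]
pale_sphere_centre 0.84 61.0 225.0 39.8 [90. 27. 66.] [459.5 153.   58. ]
pale_sphere_centre 0.76 65.4 77.6 43.5 [114.  45.  14.] [611.4 162.3  58. ]
```

View pics/g.png

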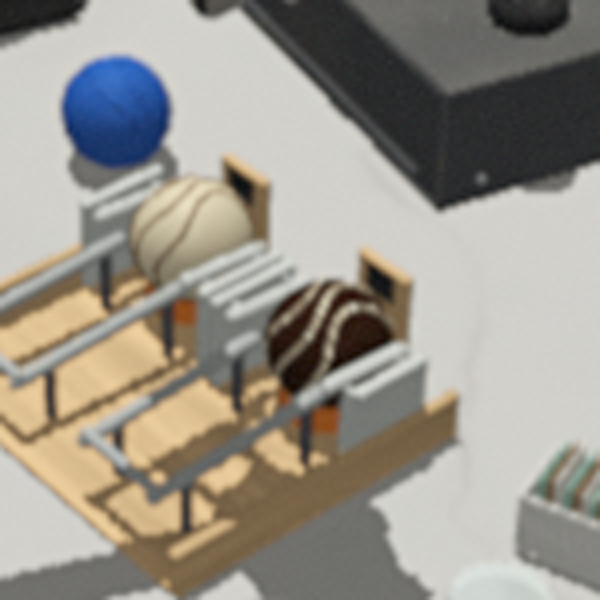

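Both spheres sit low in their pockets, at about (192,230) and (330,340) in the crop, with the robot clear. Handing in.

```bash
python3 -c "
from station import *
print(hand_in())"
```

```text
the job is handed in; nothing more can be done
None
```

I rolled both spheres up to their end stops and pressed each onto its seat ring. The highest force I read on the tool was about 9 N, and I handed the job in at about 34 s; no verdict came back.

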